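Load a vibration-test carrier and lock its telescopic fence

TASK

Load the cast metal box onto the vibration-test carrier, set down (not dropped) flat, lengthwise in line with the telescopic tube and between its foot and the end stop. Close the fence on it: pinch both spring buttons flush in their slots and slide the outer tube towards the stop until both buttons pop fully out through the tube's round holes. Feel for the catch, never wrench the tube against the buttons, and leave the other things on the bench alone.

Things in the scene. Friction and masses are not known exactly. Their poses are not given: they have to be found in the camera images.
- carrier: Vibration-test carrier, fixed to the bench: aluminium plate 410 x 120 x 10 mm. Origin: centre of its underside; x along the plate from the grey post (near x = -166 mm) to the end stop, y across, z up. The post holds a level square inner tube (31 mm), its axis along x at y = 0, 50 mm above the bench, ending near x = -25 mm; the outer tube slides along it. Post and foot stay below 80 mm.
- load_place (a point): Middle of the loading place, on the plate's top face (10 mm above the bench), at carrier x = +122 mm: 58 mm before the rubber face of the end stop. The stop is an upright plate 90 mm wide, its top 66 mm above the bench. Axes as the carrier's.
- tube: Outer tube of the fence, loose on the inner one with 1 mm play: bare aluminium, 38 mm square, 126 mm long, wall 2.5 mm, about 0.45 kg; greased, it drags with 1 to 6 N. Origin: on its axis, between the middles of its two side slots; x towards its foot, parallel to the carrier's x; it reaches from x = -76 to +50 mm. The foot, a plate 64 wide and 56 high with a rubber face, ends at x = +62 mm. It starts parked away from the stop.
- slot_ends (a point): On the tube's axis between the rear ends of its slots (one in each side, +y and -y, 38 mm long), at tube x = -19 mm. At the start the buttons stand out of the slots, within 11 mm of the slots' middle; where exactly differs, as the post is set along slotted feet. Sliding the tube to +x brings first the slots' ends, then its round holes (15.5 mm across, at tube x = -54 mm) to the buttons.
- button_left (a joint): Spring button in the inner tube, facing the carrier's +y side, at the height of the axis: how far it is pressed in, m. 14 mm across, dome of 7 mm radius. At 0 it stands 5 mm proud of the outer tube's side, at 0.005 it is flush, at 0.0075 wholly inside. Its spring pushes with 1.6 N when out, 2.6 N when flush. Standing out, the buttons lock the tube.
- button_right (a joint): The same for the -y side. Held flush, the domes still catch the slots' ends lightly: a push of some 6 to 12 N along the tube carries it over both buttons; then it slides easily, the buttons hidden, until they pop through the round holes and lock it. More than 7 N between one button and the tube damages the clip.
- unit: The unit under test: a plain cast-metal electronics box with a screwed lid, 110 (x) x 56 (y) x 46 (z) mm, about 0.42 kg. Origin: centre of its underside; x along its length. Either end may face the stop.
- screwdriver: A screwdriver lying on the bench, to be left alone. Origin: middle of its length, on the bench.
- tape: A roll of tape lying flat, 90 mm in diameter, 24 mm high, to be left alone. Origin: centre of its underside.
- wrench: A spanner lying on the bench, to be left alone. Origin: middle of its length, on the bench.
- mug: A white mug, 80 mm in diameter, 90 mm high, to be left alone. Origin: centre of its underside.
Not all that is in view belongs to the job. What is shaped like the tube but green or pink is not meant.

How it is judged:
At the end, for the whole second after the job is handed in: Both buttons stand out through the tube's round holes (pressed in under 1.5 mm), the tube on the inner tube, some 54 mm nearer the stop. The unit stands flat between foot and stop, within 15 mm of the centre line and 0.12 rad of square. All released and at rest (value of joint each of button_left, button_right below 0.0015 m and x of tube in the frame of carrier between -0.02 and 0.008 m and y of tube in the frame of carrier between -0.004 and 0.004 m and z of tube in the frame of carrier between 0.045 and 0.055 m and x of unit in the frame of carrier between 0.096 and 0.129 m and y of unit in the frame of carrier between -0.015 and 0.015 m and z of unit in the frame of carrier between 0.007 and 0.013 m and angle between the x axis of unit and the x axis of carrier, either way round below 0.12 rad and angle between unit's own z axis and vertical below 0.06 rad and linear speed of each of unit, tube below 0.02 m/s); the robot touches nothing.
It fails at once if a spring button is wrenched: more than 7 N between it and the tube (contact force between any of button_left, button_right and tube above 7 N).
It fails at once if the unit is dropped (falls free at more than 0.5 m/s) (linear speed of unit above 0.5 m/s and contact force between the fingers and unit below 0.01 N).
It fails at once if a bystander is moved by more than 30 mm (distance of any of screwdriver, tape, wrench, mug from where it was at the start of the episode above 0.03 m).
It also fails if it takes over 56 s, if anything falls off the work surface, if the arm or the gripper's body presses on something with over 40 N, if the wrist force passes 120 N, or if a joint passes its speed limit or range.

ROBOT

A 7-joint arm with a two-finger parallel gripper is mounted at the origin on the work surface. World frame = base frame: x ahead of the robot, y to its left, z up, the work surface at z = 0. Lengths are in m, angles in rad, forces in N, time in s.
With the tool pointing down it reaches from about 0.425 to 0.825 m from the base axis. Payload 3.6 kg.
Tool frame: the origin (TCP) lies at the very end of the fingers, on their centre line; the grasp point (between the pads) lies 19 mm behind it; z points along the fingers, x is the direction in which the jaws open and shut, and the axes are right-handed (so a half turn about z gives the same grasp; the last joint's range is limited). The gripper opens to 85 mm and grips with 20 to 120 N. Pads are 22 mm wide; open, the fingers measure 114 mm over their backs; the gripper's body (76 mm by 85 mm) begins 54 mm behind the grasp point. The pads swing forward as they close: fully open they stand 13 mm farther back than shut.
Start: joints at [-0.026, 0.615, -0.013, 1.423, 0.008, 1.103, -0.04], TCP at [0.65, 0, 0.231] pointing down, gripper open.
Joint ranges: [-3.12, 3.12], [-0.3, 2.06], [-1.34, 1.32], [0.26, 2.42], [-1.36, 4.5], [0.01, 1.98], [-2.84, 2.84]. Speed limits (rad/s): [2.79, 2.79, 3.14, 3.14, 3.14, 3.14, 3.14].

INTERFACE

Orientations are given as a unit quaternion [x, y, z, w].
In Python, from rig import get_obs, imaging, order gives the robot as it stands.
- The arm moves only by the tool step_arm, never from a script. Its argument "rows" is a list of rows, each a list of 4 numbers: the shift along the tool's x, y, z in mm, then the turn about the tool's z in degrees. In form: [[x, y, z, twist], ...]. A call has 1 to 8 rows; each row is the pose to reach, as a shift and turn from the pose commanded when the call began, along the tool's axes at that moment; what a row does not reach only later rows make up. A row lasts 1/10 s, in which the tool goes at most 50 mm and 8.59 degrees, less where a joint would pass 70% of its speed; a pose out of reach is approached as far as the arm can. A call with a gripper value outside its range is refused whole. "jaw" is the closure, from 0 (fully open) to 1 (shut), set as the call begins (left out, the last holds). The fingers move at their own pace and stop on an object; "force" is the grip in N (left out, the last holds). Time passes only in rows, so rows that repeat a pose let the fingers close. It gives the time, the measured TCP pose, the force and the opening at its end, in the units of the state.
- get_obs(): the state, without advancing time (a new reading comes with each control period).
- imaging.camera(name): name is "scene" or "side" or "wrist"; returns (picture, depth): 480x640x3 uint8, blue, green, red; 480x640 float32, m along the optical axis (not along the pixel's ray), 0 where there is no reading.
- imaging.camera_model(name): a dict with "mtx" (3x3 intrinsics, pixels), "T" (4x4, takes a point from camera to world coordinates); the wrist camera has in their place "tool_from_camera" (4x4, takes a point from camera to tool coordinates, whose origin is the TCP and whose axes are the tool frame's). Camera axes: x right, y up, looking along -z (the intrinsics and any distortion apply to the point x, -y, -z); pixel columns grow to the right and rows downward; lengths in m; the calibration is good to about 2 mm. A picture is of the moment at which its call begins: read the wrist's pose just before it. camera_model takes no time and is no camera call.
- order.hand_in(): hands the job in, once; it reports no verdict.
The state is a dict: "t": time; "joint_positions": joint angles; "joint_velocities": joint speeds; "effort": joint torques, N m; "ee_pos": TCP position; "tcp_rot": TCP orientation; "ft_force": force on the tool from outside, world axes, zero at the start; "torque": the same for the moment, N m; "width": finger opening in m.
Only numpy, scipy, OpenCV 4.12 (cv2) and the standard library are available. Lean on these libraries where they do the work, as an engineer would, in place of code of your own. Each camera call takes 0.05 s, during which the arm holds its last target.

## Working session

There is one attempt and no reset: what is moved stays moved. The work goes in short steps, Python scripts to look and compute and a tool call to move; the robot and the scene stay as the last step left them, time stands still between calls to the robot, and variables do not carry over. Pictures are saved under pics/ and viewed, and the job is handed in when it is done.

Besides the shell and the picture viewer there is one more tool, called after "Request:" as name([rows], argument=value, ...), one row to a line, values as JSON. step_arm: Moves the arm, as the interface text tells. Its arguments: {"type":"object","properties":{"rows":{"type":"array"},"jaw":{"type":"number"},"force":{"type":"number"}},"required":["rows"]}

```bash
mkdir -p pics; ls
cat > h.py <<'E'
import numpy as np, cv2, pickle
from rig import get_obs, imaging, order
from scipy.spatial.transform import Rotation as R
def grab(name,tag):
    o=get_obs(); p,d=imaging.camera(name); m=imaging.camera_model(name)
    if 'T' in m: T=np.array(m['T'])
    else:
        W=np.eye(4); W[:3,:3]=R.from_quat(o['tcp_rot']).as_matrix(); W[:3,3]=o['ee_pos']; T=W@np.array(m['tool_from_camera'])
    K=np.array(m['mtx']); cv2.imwrite(f'pics/{tag}.png',p)
    np.savez(f'pics/{tag}.npz',p=p,d=d,T=T,K=K)
    return p,d,T,K,m
def load(tag):
    z=np.load(f'pics/{tag}.npz'); return z['p'],z['d'],z['T'],z['K']
def cloud(d,T,K):
    v,u=np.mgrid[:d.shape[0],:d.shape[1]]
    x=(u-K[0,2])/K[0,0]*d; y=(v-K[1,2])/K[1,1]*d
    P=np.stack([x,-y,-d,np.ones_like(d)],-1)@T.T
    P=P[...,:3]; P[d==0]=np.nan; return P
E
python3 - <<'E'
from h import *
print(get_obs())
for n in ['scene','side','wrist']:
    p,d,T,K,m=grab(n,n+'0'); print(n,m)
E
```

```text
pics
{'t': 0.0, 'joint_positions': array([-0.02652497,  0.61591567, -0.01260125,  1.42493254,  0.00810055,
        1.10340725, -0.04038909]), 'joint_velocities': array([-1.78265427e-03, -1.90475422e-03,  3.16396429e-04,  1.97306565e-03,
        4.56693306e-05, -1.86589865e-04,  7.72223674e-04]), 'effort': array([ 1.38264377e-04, -4.69217670e+01,  2.59523503e-01, -1.71036780e+01,
        1.00907375e-02,  9.80606623e-03,  4.10031795e-07]), 'ee_pos': array([6.49217702e-01, 1.64408142e-05, 2.30129356e-01]), 'tcp_rot': array([ 9.99999146e-01,  4.52717281e-05, -1.30604900e-03,  2.40567945e-05]), 'ft_force': array([ 0.27364143, -0.29201904, -0.75725642]), 'torque': array([ 0.02361335,  0.07462723, -0.01247698]), 'width': 0.08512503870490985}
scene {'mtx': array([[446.16873219,   0.        , 320.01329108],
       [  0.        , 446.16873219, 238.01987549],
       [  0.        ,   0.        ,   1.        ]]), 'T': array([[ 0.41694266, -0.50602427,  0.75504851,  1.48060074],
       [ 0.90884232,  0.22037855, -0.35417359, -0.44082897],
       [ 0.01282394,  0.83389012,  0.55178149,  0.72465786]
[... 314 characters left out ...]
6092, -0.73080629,  0.59609177,  0.70236285],
       [ 0.00539698,  0.63058283,  0.77610319,  1.01020215],
       [ 0.        ,  0.        ,  0.        ,  1.        ]])}
wrist {'mtx': array([[343.12147096,   0.        , 315.40727412],
       [  0.        , 343.12147096, 235.13347342],
       [  0.        ,   0.        ,   1.        ]]), 'tool_from_camera': array([[ 9.99999450e-01, -5.97322294e-04,  8.62237698e-04,
        -1.92204026e-04],
       [-3.32505992e-04, -9.60141379e-01, -2.79514620e-01,
        -7.00742200e-02],
       [ 9.94830406e-04,  2.79514179e-01, -9.60141049e-01,
        -1.44069635e-01],
       [ 0.00000000e+00,  0.00000000e+00,  0.00000000e+00,
         1.00000000e+00]])}
```

View pics/scene0.png

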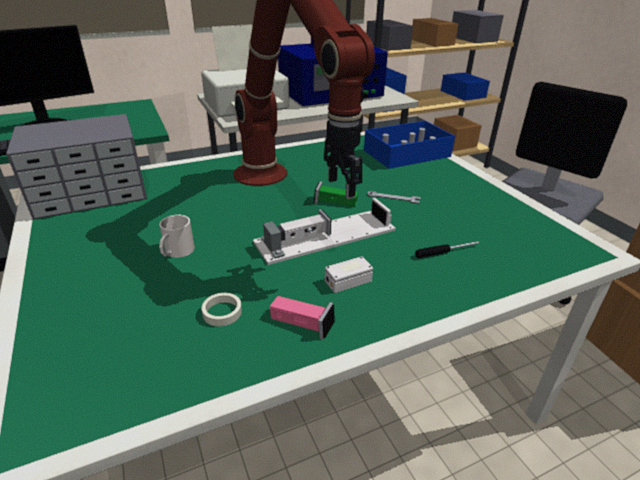

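View pics/side0.png

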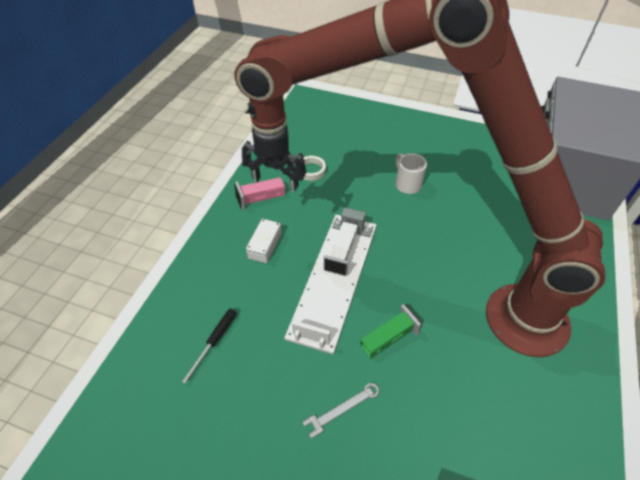

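View pics/wrist0.png

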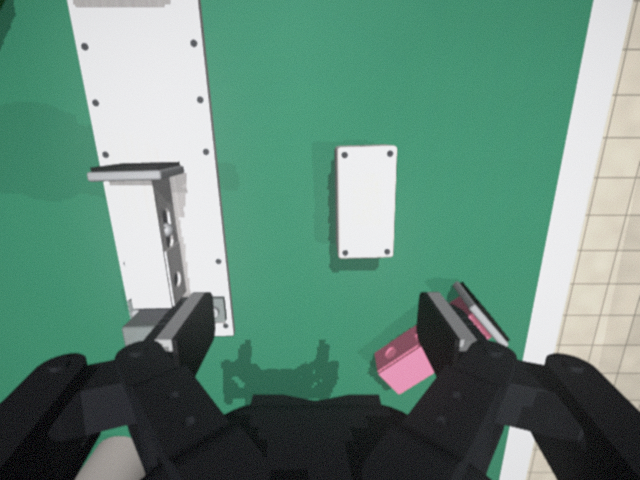

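The scene shows the white carrier with its bare aluminium tube (scene 305,232; wrist 145,240), post end at (272,238) and stop at (380,212). The unit is the white box (scene 349,274; wrist 366,202). Things that could be mistaken for the tube are the green one (scene 337,195) and the pink one (scene 298,313). Next I measure the carrier and unit, and crop close on the choice.

Run:
```python
from h import *
p,d,T,K=load('wrist0'); P=cloud(d,T,K)
def rep(mask,name):
    Q=P[mask]; r=cv2.minAreaRect((Q[:,:2]*1000).astype(np.float32)); print(name,len(Q),'z',np.median(Q[:,2]),'rect',r)
    return r
z=P[...,2]; v,u=np.mgrid[:480,:640]
white=(p.min(-1)>150)
def comp(m,seed):
    n,l=cv2.connectedComponents(m.astype(np.uint8)); return l==l[seed[1],seed[0]]
m=comp((abs(z-.046)<.006),(366,200)); rep(m,'unit top')
m=comp((abs(z-.010)<.005)&white&(u<260),(180,130)); rep(m,'plate')
m=comp((abs(z-.069)<.006)&(u<260),(135,250)); rep(m,'tubetop')
for uv in [(366,200),(180,130),(130,240),(135,175),(150,325),(170,230),(180,280),(122,3)]:
    print(uv,P[uv[1],uv[0]].round(4))
# side view
p,d,T,K=load('side0'); P=cloud(d,T,K); z=P[...,2]
white=(p.min(-1)>120)
m=comp((abs(z-.010)<.006)&white,(318,300)); rep(m,'plate side')
m=comp((abs(z-.046)<.006),(265,236)); rep(m,'unit side')
for uv in [(315,328),(343,240),(354,216),(334,267),(265,236)]: print(uv,P[uv[1],uv[0]].round(4))
c=cv2.resize(p[190:370,220:460],None,fx=3,fy=3,interpolation=2); cv2.imwrite('pics/crop_side.png',c[:600,:720])
p,d,T,K=load('wrist0'); c=cv2.resize(p[140:360,60:260],None,fx=2.7,fy=2.7,interpolation=2); cv2.imwrite('pics/crop_w.png',c)
```

```text
unit top 6416 z 0.04747037250500666 rect ((697.6318969726562, 5.341686248779297), (56.286441802978516, 109.8519287109375), 1.7284115552902222)
plate 26073 z 0.011706407086562232 rect ((484.16253662109375, 14.224533081054688), (121.52823638916016, 354.4601745605469), 1.5756912231445312)
tubetop 6171 z 0.06960058635905608 rect ((486.08984375, -39.91602325439453), (145.40420532226562, 48.15364456176758), 87.53471374511719)
(366, 200) [0.6969 0.0105 0.0487]
(180, 130) [0.5116 0.0751 0.0126]
(130, 240) [ 0.4759 -0.0236  0.0696]
(135, 175) [0.494  0.0373 0.0784]
(150, 325) [ 0.4851 -0.11    0.0742]
(170, 230) [ 0.508  -0.0178  0.0553]
(180, 280) [ 0.5074 -0.0746  0.0449]
(122, 3) [0.471  0.1863 0.0136]
plate side 4346 z 0.009101947658838205 rect ((484.479736328125, 43.06373596191406), (121.58824157714844, 412.9028015136719), 1.481842279434204)
unit side 685 z 0.04527006779439324 rect ((696.9588012695312, 6.293292999267578), (57.24482727050781, 112.22883605957031), 1.1133500337600708)
(315, 328) [0.468  0.2294 0.066 ]
(343, 240) [ 0.4873 -0.0341  0.066 ]
(354, 216) [ 0.4833 -0.1167  0.074 ]
(334, 267) [0.486  0.0414 0.0457]
(265, 236) [0.6907 0.0091 0.0485]
```

View pics/crop_side.png

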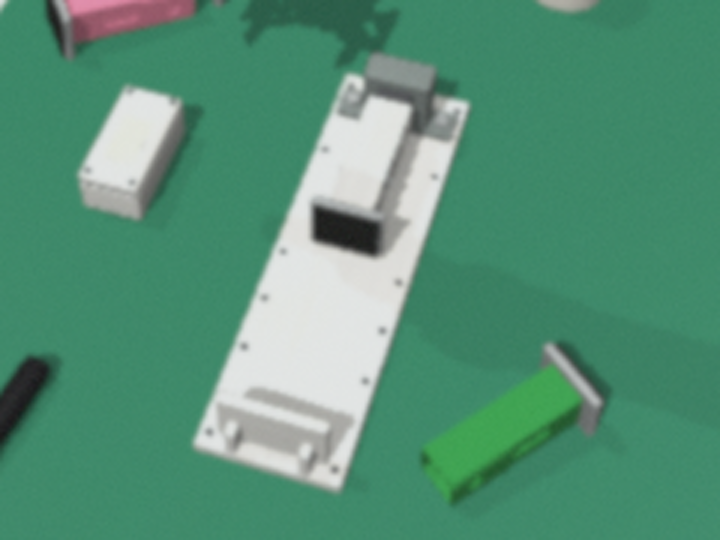

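View pics/crop_w.png

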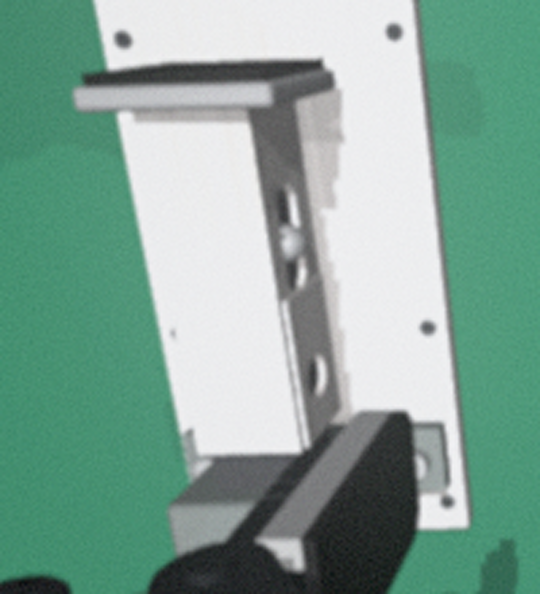

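The crop confirms the choice. The aluminium tube on the carrier has its button in the side slot (crop 290,240) and its round hole at (318,375). The unit is the white box with the screwed lid. Carrier: centre (0.4845, 0.043), x axis along world +y with about 1.5° yaw. The measured unit and plate sizes match the given ones. Now I go to the unit.

Request:
step_arm([
  [24,-3,40,-1.5],
  [48,-6,80,-1.5],
  [48,-6,120,-1.5],
  [48,-6,150,-1.5],
  [48,-6,150,-1.5],
  [48,-6,150,-1.5],
])

```text
t: 0.75
ee_pos: [0.698, 0.006, 0.0813]
tcp_rot: [1.0, 0.013, -0.0, -0.0]
ft_force: [0.5, 0.1, 1.2]
width: 0.0854
```

Run:
```python
from h import *
p,d,T,K,m=grab('wrist','wrist1'); P=cloud(d,T,K); z=P[...,2]
o=get_obs(); print(o['t'],o['ee_pos'],R.from_quat(o['tcp_rot']).as_euler('zyx',degrees=True))
n,l,st,c=cv2.connectedComponentsWithStats((abs(z-.047)<.007).astype(np.uint8))
for i in range(1,n):
    if st[i,4]>2000: print(st[i],cv2.minAreaRect((P[l==i][:,:2]*1000).astype(np.float32)))
```

```text
0.8 [0.69922441 0.00600127 0.08303535] [-1.49285454e+00  1.69409763e-01 -1.79994962e+02]
[  262   166   107   186 18389] ((697.6958618164062, 5.484619140625), (56.232784271240234, 109.99195861816406), 1.7308881282806396)
```

View pics/wrist1.png

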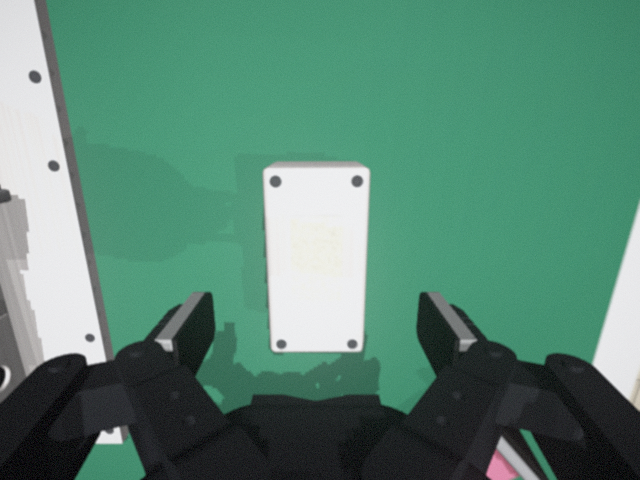

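The box lies centred between the fingers (316,258) and the measurement repeats. I descend and grip.

Request:
step_arm([
  [0,0,25,0],
  [0,0,50,0],
  [0,0,66,0],
  [0,0,72,0],
  [0,0,72,0],
  [0,0,72,0],
])

```text
t: 1.4
ee_pos: [0.6992, 0.006, 0.0109]
tcp_rot: [1.0, 0.013, 0.001, -0.0]
ft_force: [0.1, 0.7, 0.5]
width: 0.0854
```

Request:
step_arm([
  [0,0,0,0],
  [0,0,0,0],
  [0,0,0,0],
  [0,0,0,0],
  [0,0,0,0],
  [0,0,0,0],
  [0,0,0,0],
  [0,0,0,0],
], jaw=1, force=40)

```text
t: 2.2
ee_pos: [0.6986, 0.006, 0.0105]
tcp_rot: [1.0, 0.013, 0.001, -0.0]
ft_force: [-0.6, 0.8, 5.1]
width: 0.0556
```

Request:
step_arm([
  [0,0,-15,0],
  [0,0,-40,0],
  [0,0,-75,0],
  [0,0,-105,0],
  [0,0,-110,0],
  [0,0,-110,0],
])

```text
t: 2.8
ee_pos: [0.6979, 0.006, 0.1196]
tcp_rot: [1.0, 0.013, 0.0, -0.0]
ft_force: [-0.3, 0.3, -4.9]
width: 0.0556
```

Request:
step_arm([
  [-25,-19,0,0],
  [-60,-45,0,0],
  [-95,-72,0,0],
  [-130,-98,0,0],
  [-165,-125,0,0],
  [-195,-148,0,0],
  [-213,-162,0,0],
  [-213,-162,0,0],
])

```text
t: 3.6
ee_pos: [0.4749, 0.1651, 0.1172]
tcp_rot: [1.0, 0.017, -0.005, 0.0]
ft_force: [0.7, 0.5, -4.4]
width: 0.0555
```

Run:
```python
from h import *
p,d,T,K,m=grab('wrist','wrist2'); P=cloud(d,T,K)
o=get_obs(); print(o['t'],o['ee_pos'],o['ft_force'],o['width'],R.from_quat(o['tcp_rot']).as_euler('zyx',degrees=True))
p,d,T,K,m=grab('side','side2')
cv2.imwrite('pics/side2c.png',cv2.resize(p[180:420,200:460],None,fx=2.5,fy=2.5))
```

```text
3.65 [0.47770899 0.16334395 0.117527  ] [ 1.18520396 -1.55309179 -3.55854624] 0.055335559587782746 [ -1.7316029   -0.30286282 179.9364065 ]
```

View pics/wrist2.png

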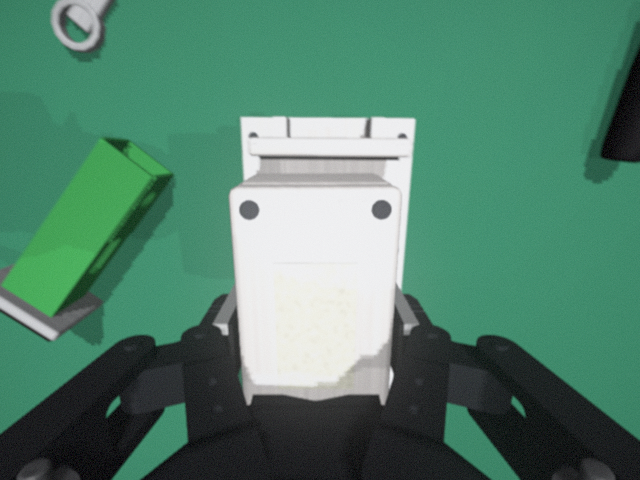

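View pics/side2c.png

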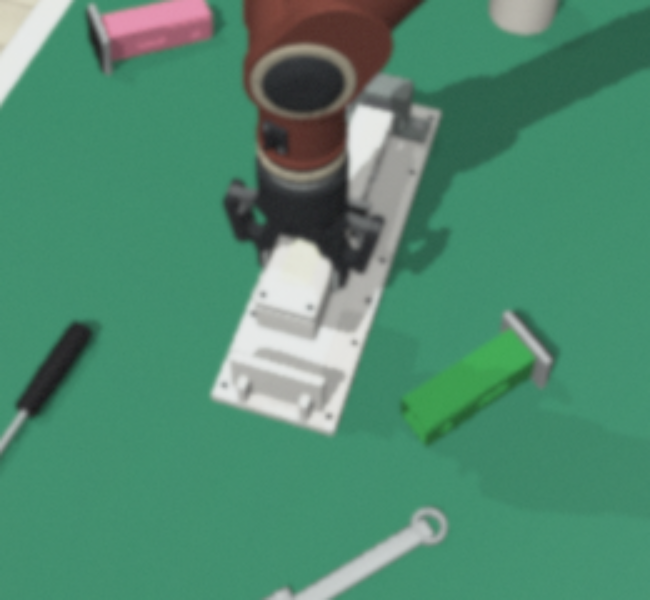

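The box is held squarely above the plate, between foot and stop (wrist: box 315,290; stop top edge 330,147). I measure the unit and the stop from the same picture after settling.

Request:
step_arm([
  [0,0,0,0],
  [0,0,0,0],
])

```text
t: 3.9
ee_pos: [0.4815, 0.1611, 0.1188]
tcp_rot: [1.0, 0.012, -0.0, 0.0]
ft_force: [0.0, -0.4, -4.2]
width: 0.0555
```

Run:
```python
from h import *
p,d,T,K,m=grab('wrist','wrist3'); P=cloud(d,T,K); z=P[...,2]
o=get_obs(); print(o['t'],o['ee_pos'],o['ft_force'],R.from_quat(o['tcp_rot']).as_euler('zyx',degrees=True))
v,u=np.mgrid[:480,:640]
m=(v<300)&(abs(z-.153)<.012)&(u>220)&(u<420); print('z',np.median(z[m]))
m=m&(abs(z-np.median(z[m]))<.006)
Q=P[m]; print('unit',np.percentile(Q[:,0],[1,99]),'ymax',np.percentile(Q[:,1],99.5), cv2.minAreaRect((Q[:,:2]*1000).astype(np.float32)))
m=(abs(z-.067)<.006)&(v<170)&(v>125)&(u>200)&(u<450); Q=P[m]; print('stoptop',len(Q),np.median(Q[:,2]),cv2.minAreaRect((Q[:,:2]*1000).astype(np.float32)))
m=(abs(z-.011)<.004)&(v<300)&(u>235)&(u<425)&(p.min(-1)>110); Q=P[m]
for y in [.17,.19,.21,.23,.24]:
    q=Q[abs(Q[:,1]-y)<.003]; 
    if len(q): print('plate',y,np.percentile(q[:,0],[1,99]))
print('plate ymax',np.percentile(Q[:,1],99.5))
```

```text
3.95 [0.48146069 0.16127291 0.11888119] [-0.13039405 -0.03099934 -2.78461216] [-1.37542830e+00 -1.46120351e-02  1.79962653e+02]
z 0.1557745196761282
unit [0.45340681 0.50718213] ymax 0.21582821894424262 ((480.3618469238281, 195.90853881835938), (56.59538269042969, 39.78111267089844), 1.844753623008728)
stoptop 3122 0.06728472973175342 ((478.63275146484375, 228.46328735351562), (90.3341293334961, 11.950448036193848), 1.4292964935302734)
plate 0.21 [0.42354667 0.53782515]
plate 0.23 [0.53569159 0.5386653 ]
plate 0.24 [0.42452383 0.537548  ]
plate ymax 0.24794702328183196
```

The unit is in line with the stop, with about 6.7 mm of gap to its face, which puts it at carrier x ≈ 0.118. I lower it slowly, feeling for the plate.

Request:
step_arm([
  [0,0,30,0],
  [0,0,60,0],
  [0,0,80,0],
  [0,0,90,0],
  [0,0,94,0],
  [0,0,96,0],
  [0,0,96,0],
  [0,0,96,0],
])

```text
t: 4.75
ee_pos: [0.4815, 0.1626, 0.0242]
tcp_rot: [1.0, 0.013, 0.001, -0.0]
ft_force: [-0.0, -0.4, -4.3]
width: 0.0554
```

Request:
step_arm([
  [0,0,0.5,0],
  [0,0,1,0],
  [0,0,1.5,0],
  [0,0,1.5,0],
  [0,0,1.5,0],
])

```text
t: 5.25
ee_pos: [0.4808, 0.1624, 0.0218]
tcp_rot: [1.0, 0.013, -0.0, -0.0]
ft_force: [-0.2, 0.2, -3.4]
width: 0.0551
```

Request:
step_arm([
  [0,0,0.5,0],
  [0,0,0.5,0],
  [0,0,0.5,0],
])

```text
t: 5.55
ee_pos: [0.4808, 0.1624, 0.0213]
tcp_rot: [1.0, 0.013, -0.0, -0.0]
ft_force: [-0.0, -0.3, -3.5]
width: 0.0555
```

Request:
step_arm([
  [0,0,0.5,0],
  [0,0,0.5,0],
  [0,0,0.5,0],
])

```text
t: 5.85
ee_pos: [0.4808, 0.1624, 0.0208]
tcp_rot: [1.0, 0.013, -0.0, -0.0]
ft_force: [-0.6, 0.1, -3.6]
width: 0.0554
```

Request:
step_arm([
  [0,0,0.5,0],
  [0,0,1,0],
  [0,0,1,0],
])

```text
t: 6.15
ee_pos: [0.4808, 0.1624, 0.0204]
tcp_rot: [1.0, 0.013, 0.0, -0.0]
ft_force: [-1.4, -1.0, 3.5]
width: 0.0551
```

Request:
step_arm([
  [0,0,0.5,0],
  [0,0,0.5,0],
])

```text
t: 6.35
ee_pos: [0.4808, 0.1624, 0.0204]
tcp_rot: [1.0, 0.013, 0.0, -0.0]
ft_force: [-2.2, -0.6, 7.4]
width: 0.0555
```

The plate is felt (+7 N). I open and retreat.

Request:
step_arm([
  [0,0,-0.5,0],
  [0,0,-0.5,0],
  [0,0,-0.5,0],
  [0,0,-0.5,0],
  [0,0,-0.5,0],
  [0,0,-0.5,0],
], jaw=0)

```text
t: 6.95
ee_pos: [0.4808, 0.1624, 0.0197]
tcp_rot: [1.0, 0.013, -0.0, -0.0]
ft_force: [-0.2, -0.1, -0.8]
width: 0.0856
```

Request:
step_arm([
  [0,0,-20,0],
  [0,0,-50,0],
  [0,0,-90,0],
  [0,0,-130,0],
  [0,0,-150,0],
  [0,0,-150,0],
])

```text
t: 7.55
ee_pos: [0.4828, 0.1631, 0.173]
tcp_rot: [1.0, 0.013, 0.004, -0.001]
ft_force: [-0.1, 0.6, 0.2]
width: 0.0855
```

Run:
```python
from h import *
p,d,T,K,m=grab('wrist','wrist4'); P=cloud(d,T,K); z=P[...,2]
o=get_obs(); print(o['t'],o['ee_pos'],o['ft_force'],R.from_quat(o['tcp_rot']).as_euler('zyx',degrees=True))
n,l,st,c=cv2.connectedComponentsWithStats((abs(z-.057)<.005).astype(np.uint8))
for i in range(1,n):
    if st[i,4]>1000: print(st[i],np.median(P[l==i][:,2]),cv2.minAreaRect((P[l==i][:,:2]*1000).astype(np.float32)))
```

```text
7.6 [0.48147464 0.16262048 0.17102866] [-0.49266381  0.56241016  0.63720835] [-1.49963771e+00  1.72697717e-01 -1.79931450e+02]
[ 275  159   74  135 9487] 0.057545206085999 ((480.39825439453125, 161.77615356445312), (56.036800384521484, 109.36495208740234), 1.6027181148529053)
[  18  252   78   53 1255] 0.05677053177812286 ((271.3095703125, 114.03471374511719), (14.715431213378906, 63.833621978759766), 52.65012741088867)
```

View pics/wrist4.png

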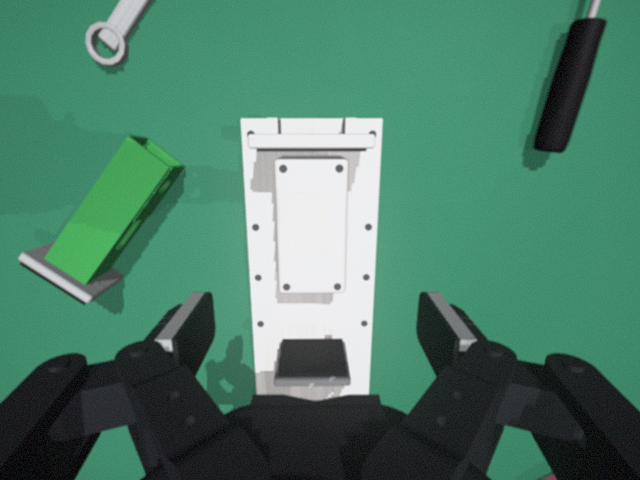

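The box stands flat in place (315,225), with the foot behind it at (313,360). The wrist picture gives its centre at world (0.480, 0.162) and yaw 1.6°. Next I look at the button and slot from the side.

Request:
step_arm([
  [20,40,0,0],
  [42,80,0,0],
  [63,120,5,0],
  [84,160,20,0],
  [100,195,30,0],
  [113,216,35,0],
  [113,216,35,0],
  [113,216,35,0],
])

```text
t: 8.4
ee_pos: [0.5981, -0.0505, 0.1328]
tcp_rot: [1.0, 0.013, -0.002, -0.0]
ft_force: [-0.2, 0.4, -0.4]
width: 0.0851
```

Run:
```python
from h import *
p,d,T,K,m=grab('wrist','wrist5'); P=cloud(d,T,K); z=P[...,2]
o=get_obs(); print(o['t'],o['ee_pos'],R.from_quat(o['tcp_rot']).as_euler('zyx',degrees=True))
```

```text
8.45 [ 0.59822779 -0.04908818  0.13335447] [  -1.57441802   -0.19025377 -179.9103207 ]
```

View pics/wrist5.png

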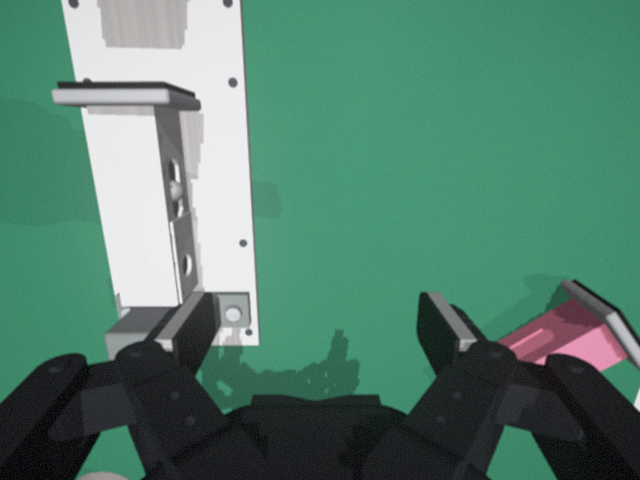

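View zoomed.

Run:
```python
from h import *
p,d,T,K=load('wrist5')
c=cv2.resize(p[140:300,120:220],None,fx=5,fy=5,interpolation=cv2.INTER_CUBIC)
c=c[:600]; 
for i in range(0,120,10): cv2.putText(c,str(140+i),(0,i*5+5),0,.4,(0,0,255),1); cv2.line(c,(25,i*5),(35,i*5),(0,0,255),1)
for i in range(0,100,10): cv2.putText(c,str(120+i),(i*5,12),0,.35,(255,0,0),1)
cv2.imwrite('pics/c5.png',c)
```

```text
(no output)
```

View pics/c5.png

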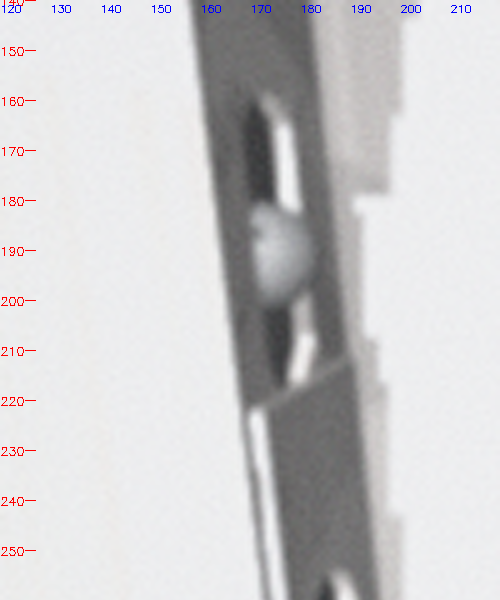

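Run:
```python
from h import *
p,d,T,K=load('wrist5')
a=np.array([-.0263,1,0]);a/=np.linalg.norm(a); n=np.array([a[1],-a[0],0]); O=np.array([.4853,-.02,.05])
Cc=np.array([.4845,.043,0])
def hit(u,v,off):
    r=T[:3,:3]@np.array([(u-K[0,2])/K[0,0],-(v-K[1,2])/K[1,1],-1]); t=T[:3,3]
    s=((O+n*off-t)@n)/(r@n); q=t+s*r; return q.round(4),'carrier x',((q-Cc)@a).round(4)
for nm,uv,off in [('slot front',(170,158),.019),('slot rear',(177,219),.019),('btn',(174,190),.021),('btn crown',(179,190),.024),('btn top edge',(172,181),.020),('btn bot edge',(174,201),.020),('hole c',(187,264),.019)]: print(nm,hit(*uv,off))
P=cloud(d,T,K)
# foot faces
z=P[...,2]
m=(abs(z-.079)<.006); 
nn,l,st,c=cv2.connectedComponentsWithStats(m.astype(np.uint8))
for i in range(1,nn):
    if st[i,4]>200: print(st[i],np.median(P[l==i][:,2]),cv2.minAreaRect((P[l==i][:,:2]*1000).astype(np.float32)))
m=(abs(z-.070)<.004); 
nn,l,st,c=cv2.connectedComponentsWithStats(m.astype(np.uint8))
for i in range(1,nn):
    if st[i,4]>1000: print(st[i],np.median(P[l==i][:,2]),cv2.minAreaRect((P[l==i][:,:2]*1000).astype(np.float32)))
```

```text
slot front (array([0.5037, 0.0034, 0.0546]), 'carrier x', np.float64(-0.0401))
slot rear (array([ 0.5047, -0.0363,  0.0547]), 'carrier x', np.float64(-0.0798))
btn (array([ 0.5062, -0.0163,  0.0589]), 'carrier x', np.float64(-0.0598))
btn crown (array([ 0.5092, -0.0163,  0.0584]), 'carrier x', np.float64(-0.0599))
btn top edge (array([ 0.5051, -0.0107,  0.058 ]), 'carrier x', np.float64(-0.0542))
btn bot edge (array([ 0.5054, -0.0235,  0.0585]), 'carrier x', np.float64(-0.067))
hole c (array([ 0.5057, -0.0715,  0.0466]), 'carrier x', np.float64(-0.115))
[  52   82  122   25 2755] 0.077771231199808 ((484.2303161621094, 38.42258071899414), (64.53729248046875, 12.343744277954102), 1.8565319776535034)
[104 330  47  31 699] 0.07726102925063519 ((468.5203552246094, -114.54459381103516), (35.78123092651367, 17.37827491760254), 36.841339111328125)
[   87    83    94   251 13861] 0.06960060935392395 ((487.2936096191406, -33.42424011230469), (159.21041870117188, 51.75472640991211), 87.39763641357422)
```

Tube x ≈ -0.060 from both the slot (middle -0.0600) and the foot face. The button is also at -0.060, so it sits in the middle of the slot, and the slide to catch is about 54 mm. I will pinch in two bites: first slide about 7 mm, then re-grip over the slot ends and go past the catch. Now I hover above the button.

Request:
step_arm([
  [-40,-11,0,0],
  [-80,-22,0,0],
  [-112,-31,10,0],
  [-112,-31,18,0],
  [-112,-31,18,0],
  [-112,-31,18,0],
])

```text
t: 9.05
ee_pos: [0.4879, -0.0217, 0.1171]
tcp_rot: [1.0, 0.014, 0.001, -0.0]
ft_force: [0.3, 0.7, 0.8]
width: 0.0852
```

Run:
```python
from h import *
p,d,T,K,m=grab('wrist','wrist6'); P=cloud(d,T,K); z=P[...,2]
o=get_obs(); print(o['t'],o['ee_pos'],o['ft_force'],R.from_quat(o['tcp_rot']).as_euler('zyx',degrees=True))
v,u=np.mgrid[:480,:640]
m=(abs(z-.070)<.004)
for y in [-.03,-.02,-.01,0,.01,.02]:
    q=P[m&(abs(P[...,1]-y)<.003)]
    if len(q): print(y,np.percentile(q[:,0],[2,98]),np.median(q[:,2]))
m=abs(z-.079)<.004;q=P[m&(v<350)];print(cv2.minAreaRect((q[:,:2]*1000).astype(np.float32)))
```

```text
9.1 [ 0.48822982 -0.02206611  0.11721027] [ 0.02016941  0.92024441 -0.68051149] [-1.55026046e+00  1.26506641e-01 -1.79990061e+02]
-0.03 [0.46782795 0.50395099] 0.06950856919875784
-0.02 [0.46719069 0.50346418] 0.06954147956968659
-0.01 [0.46720919 0.50351289] 0.06956374206807395
0 [0.46666721 0.50292649] 0.06957659517621764
0.01 [0.46667811 0.50311562] 0.06950445991623332
0.02 [0.46610907 0.50253633] 0.06960554208149604
((483.85491943359375, 38.493064880371094), (64.07394409179688, 11.887513160705566), 1.611910104751587)
```

View pics/wrist6.png

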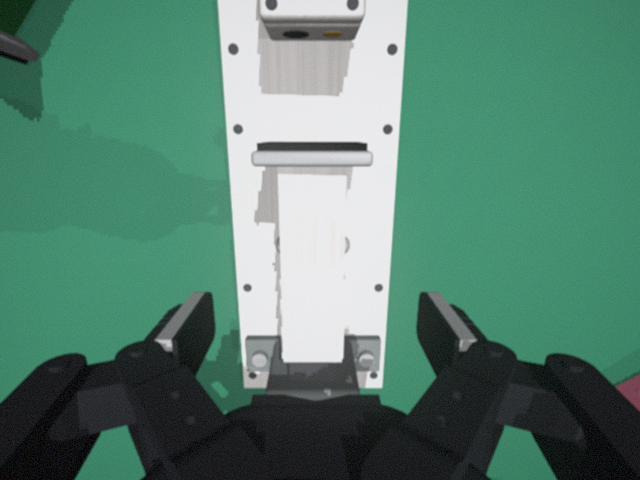

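Request:
step_arm([
  [0,0,0,0],
  [0,0,0,0],
])

```text
t: 9.3
ee_pos: [0.4875, -0.0226, 0.117]
tcp_rot: [1.0, 0.013, 0.0, -0.0]
ft_force: [-0.3, -0.2, 0.6]
width: 0.0851
```

Run:
```python
from h import *
p,d,T,K=load('wrist6')
o=get_obs(); print(o['t'],o['ee_pos'])
def hit(u,v,zz):
    r=T[:3,:3]@np.array([(u-K[0,2])/K[0,0],-(v-K[1,2])/K[1,1],-1]); t=T[:3,3]; return (t+r*(zz-t[2])/r[2]).round(4)
for uv in [(277,244),(348,244)]: print(hit(*uv,.05))
for uv in [(312,175),(312,361)]: print('tube top front/rear',hit(*uv,.069))
c=cv2.resize(p[200:290,255:375],None,fx=6,fy=6,interpolation=2)
for i in range(0,90,10): cv2.putText(c,str(200+i),(0,i*6+5),0,.4,(0,0,255),1)
cv2.imwrite('pics/c6.png',c)
```

```text
9.3 [ 0.48747106 -0.02263065  0.11698866]
[ 0.4628 -0.0198  0.05  ]
[ 0.5086 -0.0185  0.05  ]
tube top front/rear [0.4844 0.0271 0.069 ]
tube top front/rear [ 0.4874 -0.0932  0.069 ]
```

View pics/c6.png

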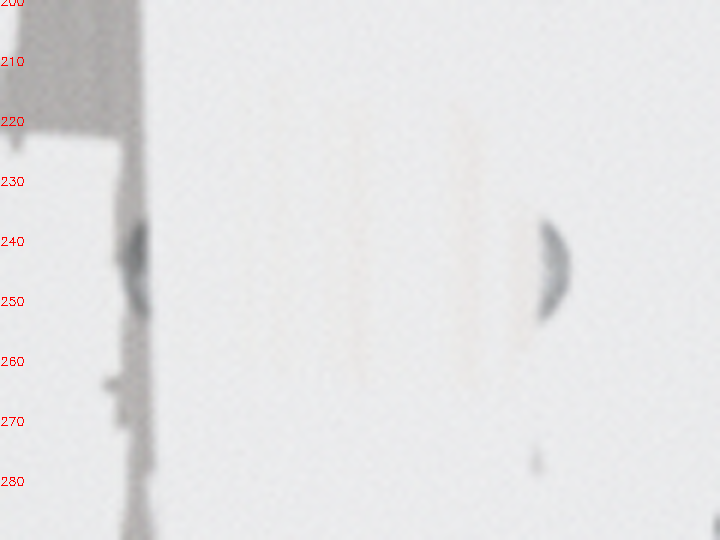

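The picture shows both buttons standing out at the tube's sides (277,244) and (348,244), y ≈ -0.018. The pads' centre is at y -0.0226, so both domes lie under them. I centre by -2 mm in x and descend.

Request:
step_arm([
  [-2,0,10,0],
  [-2,0,35,0],
  [-2,0,60,0],
  [-2,0,80,0],
  [-2,0,89,0],
  [-2,0,89,0],
  [-2,0,89,0],
])

```text
t: 10.0
ee_pos: [0.485, -0.0226, 0.028]
tcp_rot: [1.0, 0.013, 0.0, -0.0]
ft_force: [0.3, -0.2, -0.1]
width: 0.0853
```

Request:
step_arm([
  [0,0,0,0],
  [0,0,0,0],
], jaw=0.3, force=20)

```text
t: 10.2
ee_pos: [0.4853, -0.0226, 0.0287]
tcp_rot: [1.0, 0.013, 0.001, 0.0]
ft_force: [-1.3, -0.4, -0.0]
width: 0.06
```

Run:
```python
from h import *
o=get_obs(); print(o['t'],o['ee_pos'],o['width'],o['ft_force'])
p,d,T,K,m=grab('wrist','wrist7')
```

```text
10.2 [ 0.48529376 -0.0225819   0.02866338] 0.06003773572364788 [-1.32863109 -0.42548964 -0.01520568]
```

View pics/wrist7.png

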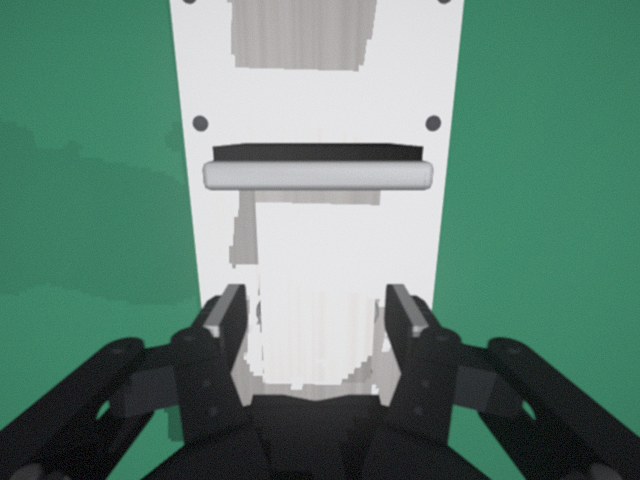

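Run:
```python
from h import *
p,d,T,K=load('wrist7')
def proj(q):
    c=np.linalg.inv(T)@np.r_[q,1]; return (K[0,0]*c[0]/-c[2]+K[0,2]).round(1),(K[1,1]*-c[1]/-c[2]+K[1,2]).round(1)
for q in [(.509,-.018,.05),(.509,-.018,.057),(.462,-.018,.05),(.515,-.0116,.05),(.515,-.0116,.06),(.515,-.0116,.04)]: print(q,proj(np.array(q)))
P=cloud(d,T,K)
for uv in [(235,320),(240,300),(398,320),(393,300),(243,350),(397,360),(228,292),(405,292)]: print(uv,P[uv[1],uv[0]].round(4))
c=cv2.resize(p[270:410,200:440],None,fx=3,fy=3,interpolation=2); cv2.imwrite('pics/c7.png',c)
```

```text
(0.509, -0.018, 0.05) (np.float64(376.2), np.float64(308.6))
(0.509, -0.018, 0.057) (np.float64(379.4), np.float64(317.6))
(0.462, -0.018, 0.05) (np.float64(257.8), np.float64(305.8))
(0.515, -0.0116, 0.05) (np.float64(392.7), np.float64(294.3))
(0.515, -0.0116, 0.06) (np.float64(398.7), np.float64(306.5))
(0.515, -0.0116, 0.04) (np.float64(387.6), np.float64(283.7))
(235, 320) [ 0.4549 -0.0194  0.0587]
(240, 300) [ 0.4546 -0.0166  0.0482]
(398, 320) [ 0.515  -0.0166  0.061 ]
(393, 300) [ 0.5149 -0.0132  0.0517]
(243, 350) [ 0.4468 -0.0654  0.0114]
(397, 360) [ 0.5155 -0.0319  0.0633]
(228, 292) [ 0.4493 -0.0145  0.0455]
(405, 292) [ 0.5204 -0.0117  0.0476]
```

View pics/c7.png

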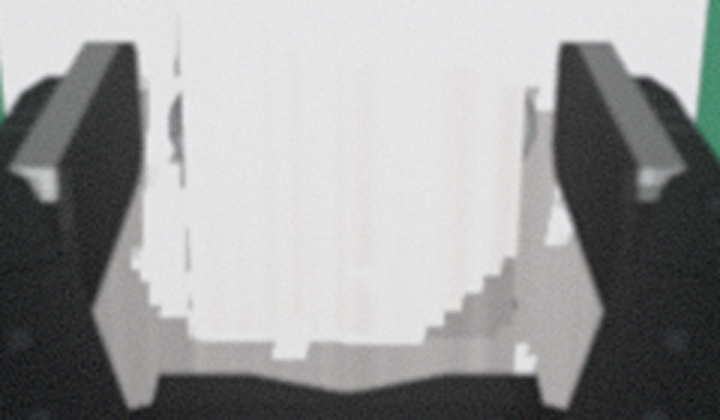

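Buttons at v≈310 match y = -0.018, about 6 mm inside the pads' front edge, and the pads are centred within 0.5 mm. I pinch gently.

Request:
step_arm([
  [0,0,0,0],
  [0,0,0,0],
  [0,0,0,0],
  [0,0,0,0],
  [0,0,0,0],
  [0,0,0,0],
], jaw=1, force=20)

```text
t: 10.85
ee_pos: [0.4855, -0.0226, 0.0284]
tcp_rot: [1.0, 0.013, 0.001, -0.0]
ft_force: [1.3, -0.2, 5.8]
width: 0.0376
```

The opening of 37.6 mm means the pads are on the tube and the buttons flush. First bite: slide 7 mm.

Request:
step_arm([
  [0,-0.5,0,0],
  [0,-1.5,0,0],
  [0,-2.5,0,0],
  [0,-3.5,0,0],
  [0,-3.5,0,0],
])

```text
t: 11.35
ee_pos: [0.4854, -0.0213, 0.0285]
tcp_rot: [1.0, 0.012, 0.001, 0.001]
ft_force: [0.1, -3.4, 5.1]
width: 0.0378
```

Request:
step_arm([
  [0,-1,0,0],
  [0,-2,0,0],
  [0,-3,0,0],
  [0,-3.5,0,0],
  [0,-3.5,0,0],
])

```text
t: 11.85
ee_pos: [0.4853, -0.0179, 0.0285]
tcp_rot: [1.0, 0.012, 0.001, 0.001]
ft_force: [0.7, -4.3, 5.7]
width: 0.0377
```

Request:
step_arm([
  [0,-1,0,0],
  [0,-2,0,0],
  [0,-2.5,0,0],
  [0,-2.5,0,0],
])

```text
t: 12.25
ee_pos: [0.4852, -0.0155, 0.0285]
tcp_rot: [1.0, 0.012, 0.001, 0.001]
ft_force: [0.9, -4.1, 5.9]
width: 0.0377
```

Request:
step_arm([
  [0,0,0,0],
  [0,0,0,0],
  [0,0,0,0],
], jaw=0.3)

```text
t: 12.55
ee_pos: [0.4837, -0.0125, 0.0275]
tcp_rot: [1.0, 0.013, -0.001, -0.0]
ft_force: [0.2, 0.2, 0.3]
width: 0.06
```

Run:
```python
from h import *
p,d,T,K,m=grab('wrist','wrist8')
o=get_obs(); print(o['t'],o['ee_pos'],o['width'],o['ft_force'])
P=cloud(d,T,K); z=P[...,2]
v,u=np.mgrid[:480,:640]
m=abs(z-.079)<.004;q=P[m&(v<270)];print(cv2.minAreaRect((q[:,:2]*1000).astype(np.float32)))
c=cv2.resize(p[240:400,200:440],None,fx=3,fy=3,interpolation=2); cv2.imwrite('pics/c8.png',c)
def proj(q):
    c=np.linalg.inv(T)@np.r_[q,1]; return (K[0,0]*c[0]/-c[2]+K[0,2]).round(1),(K[1,1]*-c[1]/-c[2]+K[1,2]).round(1)
print(proj(np.array((.509,-.018,.05))))
```

```text
12.6 [ 0.48384233 -0.01253061  0.02749407] 0.05972717264365443 [-0.55147711  0.47907882 -0.4714794 ]
((483.406494140625, 45.717247009277344), (63.83338928222656, 12.260625839233398), 1.3203233480453491)
(np.float64(378.6), np.float64(332.7))
```

View pics/c8.png

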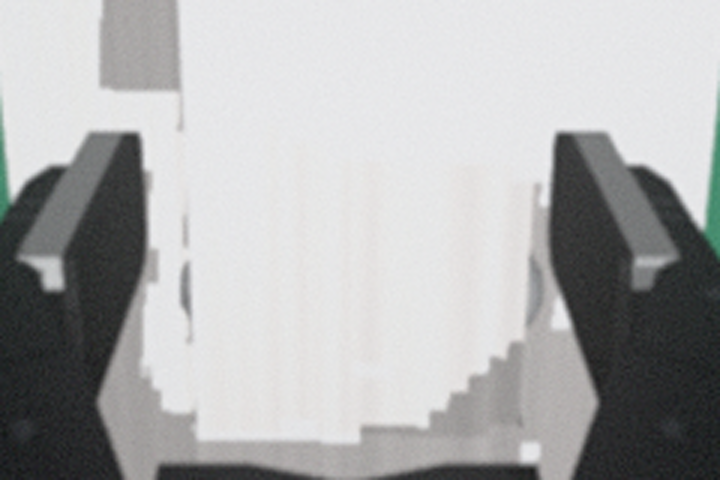

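The tube moved 7.3 mm (foot), and both buttons are visible and out at crop (187,290) and (533,290), y ≈ -0.0187. So the buttons are about 4 mm short of the slot ends. I shift the pads back 11.5 mm to straddle the slot ends and the buttons.

Request:
step_arm([
  [0.5,4,0,0],
  [1,8,0,0],
  [1.2,11.5,0,0],
  [1.2,11.5,0,0],
  [1.2,11.5,0,0],
])

```text
t: 13.1
ee_pos: [0.4859, -0.0247, 0.0278]
tcp_rot: [1.0, 0.013, -0.0, -0.0]
ft_force: [0.5, -1.0, -0.0]
width: 0.0602
```

Request:
step_arm([
  [0,0,0,0],
  [0,0,0,0],
  [0,0,0,0],
  [0,0,0,0],
  [0,0,0,0],
], jaw=1, force=35)

```text
t: 13.6
ee_pos: [0.4861, -0.0243, 0.028]
tcp_rot: [1.0, 0.013, 0.0, -0.0]
ft_force: [-0.9, 0.3, 3.9]
width: 0.0376
```

Request:
step_arm([
  [0,-1,0,0],
  [0,-2,0,0],
  [0,-3,0,0],
  [0,-4,0,0],
  [0,-4,0,0],
])

```text
t: 14.1
ee_pos: [0.486, -0.021, 0.028]
tcp_rot: [1.0, 0.013, 0.0, 0.0]
ft_force: [-0.1, -4.0, 4.2]
width: 0.0376
```

Request:
step_arm([
  [0,-0.5,0,0],
  [0,-1,0,0],
  [0,-1.5,0,0],
  [0,-2,0,0],
  [0,-2,0,0],
])

```text
t: 14.6
ee_pos: [0.486, -0.019, 0.028]
tcp_rot: [1.0, 0.013, 0.0, 0.0]
ft_force: [1.1, -4.5, 5.6]
width: 0.0375
```

Request:
step_arm([
  [0,-0.5,0,0],
  [0,-1,0,0],
  [0,-1.5,0,0],
  [0,-2,0,0],
  [0,-2,0,0],
])

```text
t: 15.1
ee_pos: [0.4859, -0.0184, 0.028]
tcp_rot: [1.0, 0.012, 0.0, 0.001]
ft_force: [0.0, -7.0, 4.6]
width: 0.0376
```

Resistance is rising at the slot ends (7 N, of which about 4 N is drag). I continue in small steps.

Request:
step_arm([
  [0,-0.5,0,0],
  [0,-1,0,0],
  [0,-1,0,0],
])

```text
t: 15.4
ee_pos: [0.4859, -0.0181, 0.028]
tcp_rot: [1.0, 0.012, 0.0, 0.001]
ft_force: [-0.4, -7.7, 5.7]
width: 0.037
```

Request:
step_arm([
  [0,-0.5,0,0],
  [0,-1,0,0],
  [0,-1,0,0],
])

```text
t: 15.7
ee_pos: [0.4859, -0.0179, 0.028]
tcp_rot: [1.0, 0.011, 0.0, 0.002]
ft_force: [-0.1, -10.0, 5.3]
width: 0.0375
```

Request:
step_arm([
  [0,-0.5,0,0],
  [0,-1,0,0],
  [0,-1,0,0],
])

```text
t: 16.0
ee_pos: [0.4859, -0.0165, 0.028]
tcp_rot: [1.0, 0.012, 0.0, 0.002]
ft_force: [-0.3, -7.7, 4.6]
width: 0.0374
```

Request:
step_arm([
  [0,-0.5,0,0],
  [0,-1,0,0],
  [0,-1,0,0],
])

```text
t: 16.3
ee_pos: [0.4858, -0.0131, 0.028]
tcp_rot: [1.0, 0.013, 0.0, 0.0]
ft_force: [0.0, -5.2, 5.5]
width: 0.0373
```

Request:
step_arm([
  [0,-0.5,0,0],
  [0,-1,0,0],
  [0,-1,0,0],
])

```text
t: 16.6
ee_pos: [0.4857, -0.0117, 0.028]
tcp_rot: [1.0, 0.013, 0.0, 0.0]
ft_force: [-0.4, -3.9, 5.6]
width: 0.0379
```

Request:
step_arm([
  [0,-0.5,0,0],
  [0,-1,0,0],
  [0,-1.5,0,0],
  [0,-2,0,0],
  [0,-2,0,0],
])

```text
t: 17.1
ee_pos: [0.4857, -0.0097, 0.0279]
tcp_rot: [1.0, 0.013, 0.0, 0.0]
ft_force: [-0.8, -2.9, 5.0]
width: 0.0372
```

The catch was passed: after peaking at 10 N the force fell to about 3 N. The tube has moved about 22 mm in all, with about 32 mm to go. I slide 24 mm, then creep.

Request:
step_arm([
  [0,-2,0,0],
  [0,-5,0,0],
  [0,-8,0,0],
  [0,-11,0,0],
  [0,-13,0,0],
  [0,-14,0,0],
  [0,-14,0,0],
])

```text
t: 17.8
ee_pos: [0.4853, 0.0045, 0.028]
tcp_rot: [1.0, 0.013, 0.0, 0.0]
ft_force: [-0.3, -4.0, 6.4]
width: 0.0378
```

Request:
step_arm([
  [0,-2,0,0],
  [0,-4,0,0],
  [0,-6,0,0],
  [0,-8,0,0],
  [0,-9,0,0],
  [0,-10,0,0],
  [0,-10,0,0],
])

```text
t: 18.5
ee_pos: [0.4849, 0.0153, 0.028]
tcp_rot: [1.0, 0.014, 0.0, -0.0]
ft_force: [-0.4, -0.1, 5.8]
width: 0.0376
```

Run:
```python
from h import *
p,d,T,K,m=grab('wrist','wrist9')
o=get_obs(); print(o['t'],o['ee_pos'],o['width'],o['ft_force'])
P=cloud(d,T,K); z=P[...,2]
v,u=np.mgrid[:480,:640]
m=abs(z-.079)<.004;q=P[m&(v<270)];print(cv2.minAreaRect((q[:,:2]*1000).astype(np.float32)))
m=abs(z-.057)<.004;q=P[m&(v<150)];print('unit ymin',np.percentile(q[:,1],1))
```

```text
18.55 [0.48491928 0.01540953 0.02795183] 0.03735444668365715 [-0.41088096 -1.70635201  5.1544056 ]
((482.67840576171875, 85.56816864013672), (64.18034362792969, 11.957597732543945), 1.5712659358978271)
unit ymin 0.10654642842702043
```

View pics/wrist9.png

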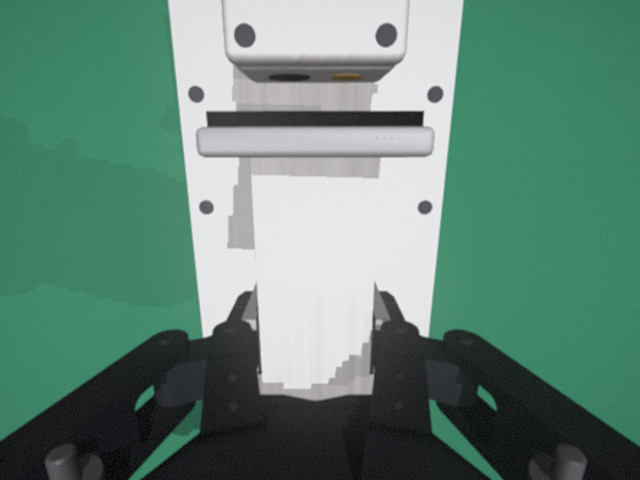

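The foot has moved 47.1 mm, leaving about 7 mm, with 15 mm of clearance to the box. I creep.

Request:
step_arm([
  [0,-0.5,0,0],
  [0,-1,0,0],
  [0,-1.5,0,0],
  [0,-2,0,0],
  [0,-2.5,0,0],
  [0,-3,0,0],
  [0,-3,0,0],
])

```text
t: 19.25
ee_pos: [0.4848, 0.0199, 0.028]
tcp_rot: [1.0, 0.014, 0.0, -0.001]
ft_force: [-1.1, 1.4, 5.0]
width: 0.0378
```

Request:
step_arm([
  [0,-0.3,0,0],
  [0,-0.6,0,0],
  [0,-1,0,0],
  [0,-1,0,0],
])

```text
t: 19.65
ee_pos: [0.4848, 0.02, 0.028]
tcp_rot: [1.0, 0.014, 0.0, -0.001]
ft_force: [-0.2, -0.8, 4.8]
width: 0.0377
```

Request:
step_arm([
  [0,-0.3,0,0],
  [0,-0.6,0,0],
  [0,-1,0,0],
  [0,-1,0,0],
])

```text
t: 20.05
ee_pos: [0.4848, 0.0201, 0.0279]
tcp_rot: [1.0, 0.014, 0.0, -0.0]
ft_force: [-0.3, -2.7, 5.0]
width: 0.0374
```

It jumped ahead to y = 0.0199 (the force turned to +1.4 N) and has stood still there while the push rises, which feels like the catch. I release and look.

Request:
step_arm([
  [0,0,0,0],
  [0,0,0,0],
  [0,0,0,0],
  [0,0,0,0],
], jaw=0)

```text
t: 20.45
ee_pos: [0.4844, 0.02, 0.0275]
tcp_rot: [1.0, 0.013, -0.0, -0.0]
ft_force: [-0.2, 0.4, -0.4]
width: 0.0858
```

Request:
step_arm([
  [0,0,-30,0],
  [0,0,-60,0],
  [0,0,-90,0],
  [40,20,-100,0],
  [80,50,-105,0],
  [110,75,-105,0],
  [110,75,-105,0],
  [110,75,-105,0],
])

```text
t: 21.25
ee_pos: [0.5962, -0.0531, 0.132]
tcp_rot: [1.0, 0.012, -0.001, -0.0]
ft_force: [0.6, 0.5, -0.3]
width: 0.0856
```

Run:
```python
from h import *
p,d,T,K,m=grab('wrist','wrist10')
o=get_obs(); print(o['t'],o['ee_pos'],o['width'],o['ft_force'])
P=cloud(d,T,K); z=P[...,2]
v,u=np.mgrid[:480,:640]
m=abs(z-.079)<.004
n,l,st,c=cv2.connectedComponentsWithStats(m.astype(np.uint8))
for i in range(1,n):
    if st[i,4]>500: print(st[i],cv2.minAreaRect((P[l==i][:,:2]*1000).astype(np.float32)))
```

```text
21.3 [ 0.59556689 -0.05179251  0.13206395] 0.0853891220051472 [-0.56662502  0.55251389  0.02210373]
[106 330  46  31 682] ((468.3659973144531, -115.5478515625), (38.42578125, 17.755203247070312), 35.94028091430664)
```

View pics/wrist10.png

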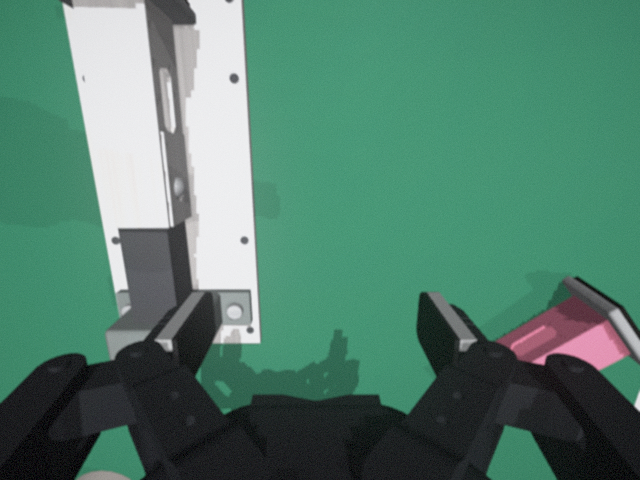

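Request:
step_arm([
  [-55,0,0,0],
  [-105,0,-10,0],
  [-110,0,-10,0],
  [-110,0,-10,0],
  [-110,0,-10,0],
])

```text
t: 21.8
ee_pos: [0.488, -0.0545, 0.1433]
tcp_rot: [1.0, 0.014, 0.001, -0.0]
ft_force: [1.4, -0.4, -0.2]
width: 0.0858
```

Run:
```python
from h import *
p,d,T,K,m=grab('wrist','wrist11')
o=get_obs(); print(o['t'],o['ee_pos'])
p0=load('wrist10')[0]
a=cv2.resize(p0[150:230,140:220],None,fx=5,fy=5,interpolation=2)
b=cv2.resize(p[180:300,265:365],None,fx=4,fy=4,interpolation=2)[:400]
b=cv2.resize(b,(400,400)); cv2.imwrite('pics/c11.png',np.hstack([a,b]))
P=cloud(d,T,K); z=P[...,2]
m=abs(z-.079)<.004
n,l,st,c=cv2.connectedComponentsWithStats(m.astype(np.uint8))
for i in range(1,n):
    if st[i,4]>500: print(st[i],cv2.minAreaRect((P[l==i][:,:2]*1000).astype(np.float32)))
```

```text
21.85 [ 0.48847635 -0.05470696  0.14314463]
[ 270  322   88   39 3214] ((488.38299560546875, -124.21894836425781), (61.48362731933594, 30.44374656677246), 1.6674671173095703)
```

View pics/wrist11.png

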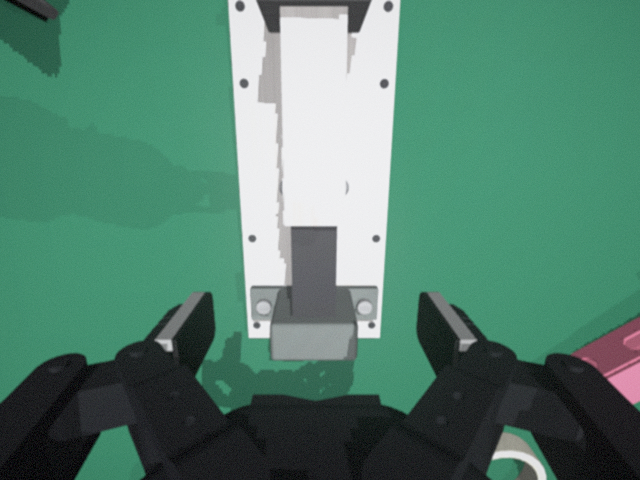

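View pics/c11.png

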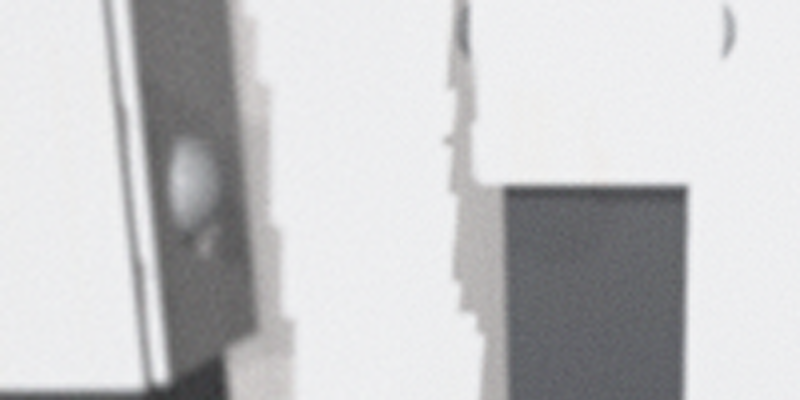

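Run:
```python
from h import *
p,d,T,K=load('wrist11')
c=cv2.resize(p[170:210,265:365],None,fx=8,fy=8,interpolation=2)
for i in range(0,100,10): cv2.putText(c,str(265+i),(i*8,10),0,.35,(255,0,0),1)
for i in range(0,40,5): cv2.putText(c,str(170+i),(0,i*8+4),0,.35,(0,0,255),1)
p0,d0,T0,K0=load('wrist10')
b=cv2.resize(p0[165:215,140:240],None,fx=8,fy=8,interpolation=2)[:280]
b=cv2.resize(p0[160:225,140:240],None,fx=4,fy=4,interpolation=2)
b=np.pad(b,((0,0),(0,400),(0,0)))
cv2.imwrite('pics/c12.png',np.vstack([c,b]))
def proj(q):
    c=np.linalg.inv(T)@np.r_[q,1]; return (K[0,0]*c[0]/-c[2]+K[0,2]).round(1),(K[1,1]*-c[1]/-c[2]+K[1,2]).round(1)
a=np.array([-.0263,1,0]);n=np.array([1,.0263,0]); ax=np.array([.4853,-.02,.05])+a*.0015
for off in (19,20.5,22,22.5,24): print(off,proj(ax+n*off/1e3),proj(ax-n*off/1e3))
print('edge',proj(ax+n*.019+[0,0,.019]),proj(ax-n*.019+[0,0,.019]))
```

```text
19 (np.float64(340.7), np.float64(186.5)) (np.float64(285.7), np.float64(186.4))
20.5 (np.float64(342.8), np.float64(186.5)) (np.float64(283.6), np.float64(186.4))
22 (np.float64(345.0), np.float64(186.5)) (np.float64(281.4), np.float64(186.4))
22.5 (np.float64(345.7), np.float64(186.5)) (np.float64(280.7), np.float64(186.4))
24 (np.float64(347.9), np.float64(186.5)) (np.float64(278.5), np.float64(186.4))
edge (np.float64(342.8), np.float64(190.8)) (np.float64(283.3), np.float64(190.7))
```

View pics/c12.png

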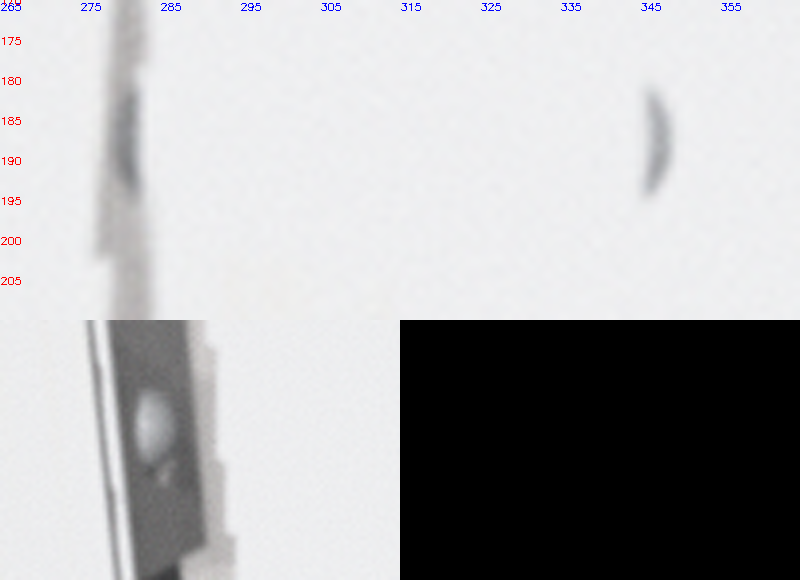

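Both domes stand out: crowns at u≈277.8 and 347.5 span 69.7 px, against 69.4 px expected for 24 mm each (fully out). The button shows in the round hole at wrist10 (178,186). One last look at foot, box and stop from above.

Request:
step_arm([
  [0,-40,-20,0],
  [0,-85,-40,0],
  [0,-130,-60,0],
  [0,-160,-80,0],
  [0,-170,-80,0],
  [0,-170,-80,0],
  [0,-170,-80,0],
])

```text
t: 22.55
ee_pos: [0.4822, 0.1125, 0.2216]
tcp_rot: [1.0, 0.012, -0.001, 0.001]
ft_force: [-0.7, 0.2, -0.3]
width: 0.0852
```

Run:
```python
from h import *
p,d,T,K,m=grab('wrist','wrist13')
o=get_obs(); print(o['t'],o['ee_pos'],o['ft_force'])
P=cloud(d,T,K); z=P[...,2]
for zz in (.0575,.079,.0675):
  n,l,st,c=cv2.connectedComponentsWithStats((abs(z-zz)<.004).astype(np.uint8))
  for i in range(1,n):
    if st[i,4]>300: print(zz,st[i],np.median(P[l==i][:,2]),cv2.minAreaRect((P[l==i][:,:2]*1000).astype(np.float32)))
grab('scene','scene13')
```

```text
22.6 [0.48211886 0.11191024 0.22155821] [-0.28740905 -0.38713699  0.01498362]
0.0575 [263  81 107   5 366] 0.06017546831837084 ((478.84564208984375, 223.3390655517578), (87.0263900756836, 2.4315011501312256), 1.5732653141021729)
0.0575 [ 283   93   66  127 7997] 0.05755915517554483 ((480.330810546875, 162.0149688720703), (56.03150939941406, 109.07559204101562), 1.6825870275497437)
0.0575 [ 55 181  67  50 933] 0.056904893684946944 ((271.2265319824219, 113.80961608886719), (13.502639770507812, 63.56890106201172), 52.680267333984375)
0.079 [281 240  71   9 426] 0.07573035083361768 ((482.4764709472656, 89.49918365478516), (62.25602722167969, 7.6011881828308105), 1.3849300146102905)
0.0675 [ 260   67  112   15 1554] 0.06730155227003387 ((478.4572448730469, 229.13775634765625), (89.16079711914062, 10.437366485595703), 1.9346362352371216)
0.0675 [ 296  249   41  152 5456] 0.06846535615089569 ((484.5342102050781, -2.0264511108398438), (40.09592056274414, 169.2845458984375), 2.226449966430664)
```

View pics/wrist13.png

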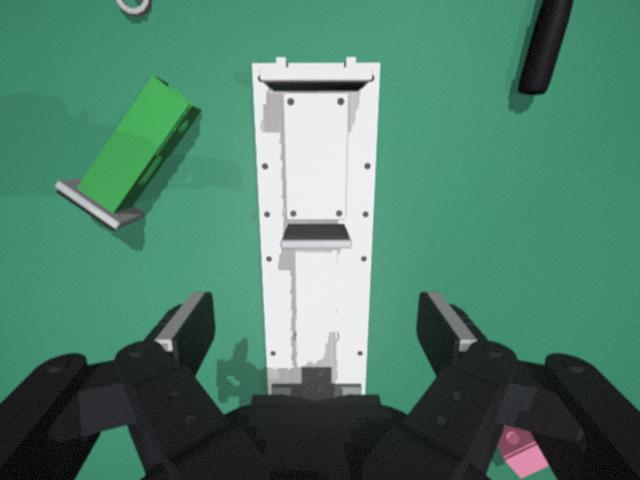

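View pics/scene13.png

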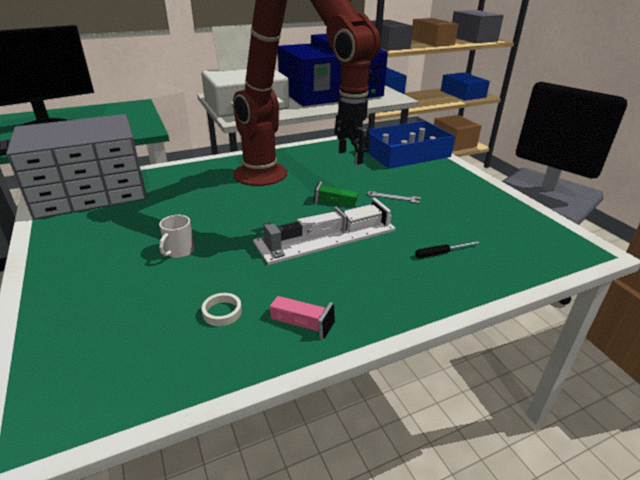

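The box stands at (316,158), centred between the foot (316,238) and the stop (316,77). The measured unit is flat at carrier x ≈ 0.119, with about 1.7° yaw in world against the carrier's 1.5°. In the scene picture all bystanders are where they were. I hand in.

```bash
python3 -c "
from h import *
print(order.hand_in())"
```

```text
the job is handed in; nothing more can be done
None
```

I set the box on the carrier, slid the tube until both buttons came out through its round holes, and handed the job in at about 22.6 s. Hand-in reports no verdict.

- **Box:** I lowered it until the wrist force showed it had touched the plate, then released it. The last picture puts it flat at about carrier x = 0.119 m, on the centre line and within about 0.2° of the carrier's direction.
- **Fence:** I pinched both buttons flush and slid the tube in two grips. The slot ends were passed at a peak wrist push of 10 N, about 4 N of it drag. I then crept until the tube jumped ahead and stood firm against a light push (about 3 N).
- **Buttons:** seen from above, they stick out as far as they should when fully out (69.7 px across against 69.4 px expected). The +x-side button also shows in its round hole.
- **Bystanders:** the screwdriver, tape, spanner and mug look unmoved in the scene picture, and the open gripper was touching nothing at hand-in.

One check was weak. The last view of the foot was at a grazing angle, so its depth reading was partial. Tube travel came from wrist position and earlier views: about 52 mm, give or take 1 to 2 mm, against 54 mm nominal.

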